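# Run the length gauge's slide up to its stop

## Robot

A 7-joint arm with a two-finger parallel gripper is mounted at the origin on a cart in front of the work surface, level with it; the furniture and walls round the work are solid. World frame = base frame: x ahead of the robot, y to its left, z up, the work surface at z = 0. Lengths are in m, angles in rad, forces in N, time in s.
With the tool pointing down it reaches from about 0.4 to 0.85 m from the base axis. Payload 6.9 kg.
Tool frame: the origin (TCP) lies midway between the tips of the shut fingers; the grasp point (between the pads) lies behind it (ctrl.pinch_z is the z of the grasp point in the tool frame, in m); z points along the fingers, y is the line along which they close (so a half turn about z gives the same grasp; the last joint's range is limited). The gripper opens to 85 mm and grips with 20 to 120 N. Pads are 22 mm wide; open, the fingers measure 114 mm over their backs; the gripper's body (76 mm by 85 mm) begins 54 mm behind the grasp point. The pads swing forward as they close: fully open they stand 13 mm farther back than shut.
Start: joints at [1.442, 0.507, -0.238, 1.5, 0.126, 1.149, -0.155], TCP at [0.145, -0.608, 0.231] pointing down, gripper open.
Joint ranges: [-3.08, 3.08], [-0.24, 2.05], [-1.43, 1.35], [0, 2.5], [-1.52, 4.66], [0.17, 1.96], [-2.89, 2.89]. Speed limits (rad/s): [2.39, 2.39, 3.14, 3.14, 3.14, 3.14, 3.14].

## Interface

Orientations are given as a unit quaternion [w, x, y, z].
In Python, from station import ctrl, get_state, vision, ticket, models gives the robot as it stands. Calls block until the motion is done:
- ctrl.movep(position, orientation): joint-space move of the TCP to a pose.
- ctrl.movel(position, frame=None, max_speed=0.15): straight line of the TCP; frame=None keeps the orientation; max_speed is the mean speed in m/s.
- ctrl.set_joints(angles): joint-space move.
- ctrl.ungrasp() and ctrl.close_gripper(force=None): open the fingers fully, or close them until they stop; force is the grip in N (None keeps the last).
- ctrl.pause(seconds).
- ctrl.ik(position, orientation): joint angles nearest the present ones, or None.
- get_state(): the state.
- vision.grab_frame(name): name is "scene" or "top" or "wrist"; returns (picture, depth): 480x640x3 uint8, blue, green, red; 480x640 float32, m along the optical axis (not along the pixel's ray), 0 where there is no reading.
- vision.camera_info(name): a dict with "mtx" (3x3 intrinsics, pixels), "dist_coeffs" ([k1, k2, p1, p2, k3] as OpenCV has them; the pictures are not rectified), "R" (3x3) and "t" (3): a world point X has camera coordinates R X + t; the wrist camera has in their place "hand_eye" (4x4, takes a point from camera to tool coordinates, whose origin is the TCP and whose axes are the flange's). Camera axes: x right, y down, z forward; pixel columns grow to the right and rows downward; lengths in m; the calibration is good to about 2 mm. A picture is of the moment at which its call begins: read the wrist's pose just before it. camera_info takes no time and is no camera call.
A pose or a line that the arm cannot do raises ctrl.Unreachable and nothing moves.
- ticket.close_job(): hands the job in; it is judged then, once.
Trained networks look in the newest picture that a camera, given by its name, has taken for a name from the list of things; names that differ only in an ending like _2 or _b are one class to them, and where a whole thing is asked for, a point or a joint stands for the part that bears it (a point fixed in the world has none). Each returns a list of dicts, best first, with "p" (0 to 1); they miss things now and then, are a little off and sometimes report something else, mostly with a low value. They report only what shows in the picture. A call takes as long as a camera call.
- models.recognise(camera, target): "point" ([column, row] in pixels, amid what is visible of it).
- models.masks_of(camera, target): "mask" (480x640 bool, what is visible of it) and "point" ([column, row] in pixels, amid what is visible of it).
The state is a dict: "time": time; "qpos": joint angles; "qd": joint speeds; "tau": joint torques, N m; "tcp_pos": TCP position; "eef_rot": TCP orientation; "contact_force": force on the tool from outside, world axes, zero at the start; "wrist_torque": the same for the moment, N m; "width": finger opening in m; "gripper_force": force on a finger pad.
Only numpy, scipy, OpenCV 4.12 (cv2) and the standard library are available. Lean on these libraries where they do the work, as an engineer would, in place of code of your own. Each camera call takes 0.05 s, during which the arm holds its last target. There are 200 camera calls.

## Task

Set the cutting-length gauge: press down the sunken pad in the middle of its slide to free the brake and, keeping it pressed, push the slide along the rail until its front end rests against the stop block with the round knob. Then lift off so that the pad springs up and the brake holds the slide there. Never shove the slide with the pad up, do not shift the stop block, pick up or squeeze nothing, and leave the other things on the desk where they are.

Things in the scene. Friction and masses are not known exactly. Their poses are not given: they have to be found in the camera images.
- gauge: the length gauge, fixed to the desk: a slotted aluminium channel 68 mm wide, 24 mm high and 420 mm long with its end caps. Origin: centre of its underside on the desk; its y axis runs along the rail, from the slide towards the stop block; z up
- slide (a joint): how far (m) the slide has moved along the rail (the gauge's +y) from its rearmost place, where its centre lies 140 mm behind the gauge's origin; range 0 to 0.30. The grey slide is 104 mm long (along the rail) and 60 mm wide: two raised ends, each 22 mm long, with tops 65.5 mm above the desk, and between them a 60 mm long saddle, open to both sides, with the pad in it. With the pad up a brake holds it against about 11 to 17 N; with the pad down it runs with 1 to 2 N
- pad (a joint): how far (m) the pad is pressed down: 0 up, 0.010 fully down. It is sprung: gives from about 8 N on, takes 11 N fully down, and springs back when let go. The brake is quite free from about 0.002 on; press it 4 to 9 mm
- pad_top (a point): centre of the top of the black ribbed pad, 44 mm across the rail and 56 mm along it, in the middle of the slide's saddle; 46 mm above the desk when up, 19.5 mm below the tops of the slide's raised ends. The inner faces of these ends are 30 mm ahead of and behind this point; a finger pressing the pad also drags the slide along by friction
- slide_nose (a point): middle of the slide's front end face (the face towards the stop block), 52 mm ahead of pad_top along the rail and 44.5 mm above the desk
- stop_face (a point): middle of the rubber face of the stop block, looking back at the slide, 44.5 mm above the desk. The steel block, 64 mm across and 28 mm along the rail, its top 53 mm above the desk, carries a round black knob (24 mm, top 73.5 mm above the desk) and is clamped on the rail (it slips only at 70 N). The slide has arrived when slide_nose meets this face; there a push meets firm resistance
- relay: bystander: black relay block 28x28x38 mm standing beside the gauge, loose; origin centre of underside
- tape_roll: bystander: small black roll of tape, 62 mm across and 19 mm high, lying beside the gauge, loose; origin centre of underside
- plug_box: bystander: small red carton 30x90x30 mm lying beside the gauge, loose; origin centre of underside
- marker: bystander: white marker pen with black cap, 135 mm long, 16 mm thick, lying beside the gauge, loose; origin centre of underside

How it is judged:
By the outcome, as a careful person would: the job done as asked, in the order asked, and still so for the second after the job is handed in, with the robot touching nothing.
It also fails if it takes over 35 s, if anything falls off the work surface, if the arm or the gripper's body presses on something with over 40 N, if the wrist force passes 120 N, or if a joint passes its speed limit or range.

## Working session

There is one attempt and no reset: what is moved stays moved. The work goes in short steps, each a Python script; the robot and the scene stay as the last script left them, time stands still between calls to the robot, and variables do not carry over. Pictures are saved under pics/ and viewed, at most 10 in all, crops included, and the job is handed in when it is done.

```bash
mkdir -p pics
cat > h.py <<'E'
import numpy as np, cv2
from station import ctrl,get_state,vision,ticket,models
def world(cam,depth,uv,d=None):
    c=vision.camera_info(cam);uv=np.atleast_2d(np.float64(uv))
    n=cv2.undistortPoints(uv[:,None],np.array(c['mtx']),np.array(c['dist_coeffs']))[:,0]
    if d is None:d=depth[uv[:,1].astype(int),uv[:,0].astype(int)]
    P=np.c_[n,np.ones(len(n))]*np.asarray(d)[:,None]
    return (P-np.array(c['t']))@np.array(c['R'])
def cloud(cam,depth,mask):
    v,u=np.nonzero(mask&(depth>0));return world(cam,depth,np.c_[u,v])
E
python3 - <<'E'
from h import *
for cam in ('top','scene'):
    im,d=vision.grab_frame(cam);cv2.imwrite(f'pics/{cam}1.png',im);np.save(f'{cam}1.npy',d)
    for n in ('gauge','slide','pad','pad_top','slide_nose','stop_face','relay','tape_roll','plug_box','marker'):
        for r in models.masks_of(cam,n)[:2]:
            P=cloud(cam,d,r['mask'])
            print(cam,n,round(r['p'],2),np.round(r['point']),r['mask'].sum(),np.round(np.median(P,0),3) if len(P) else '',np.round(np.percentile(P,[2,98],axis=0),3).tolist() if len(P) else '')
s=get_state();print(s)
print(ctrl.pinch_z)
E
```

```text
top gauge 0.97 [332. 233.] 6634 [0.53  0.079 0.024] [[0.452, -0.107, 0.0], [0.611, 0.278, 0.068]]
top slide 0.98 [371. 249.] 1577 [ 0.499 -0.006  0.047] [[0.463, -0.056, 0.023], [0.538, 0.045, 0.067]]
top pad 0.92 [371. 256.] 614 [ 0.501 -0.007  0.046] [[0.478, -0.035, 0.022], [0.525, 0.022, 0.049]]
top slide_nose 0.89 [370. 251.] 1536 [ 0.499 -0.006  0.047] [[0.463, -0.056, 0.023], [0.538, 0.044, 0.067]]
top stop_face 0.87 [266. 201.] 517 [0.575 0.225 0.052] [[0.549, 0.209, 0.029], [0.61, 0.246, 0.075]]
top stop_face 0.27 [342. 202.] 219 [0.603 0.067 0.025] [[0.592, 0.053, -0.001], [0.622, 0.082, 0.037]]
top relay 0.74 [341. 203.] 174 [0.604 0.068 0.025] [[0.592, 0.055, 0.008], [0.619, 0.081, 0.038]]
top tape_roll 0.86 [280. 270.] 484 [0.455 0.176 0.018] [[0.428, 0.149, 0.002], [0.484, 0.203, 0.021]]
top tape_roll 0.49 [267. 202.] 470 [0.576 0.225 0.052] [[0.55, 0.209, 0.032], [0.61, 0.243, 0.075]]
top plug_box 0.78 [342. 284.] 770 [0.431 0.048 0.029] [[0.404, 0.007, -0.0], [0.46, 0.089, 0.033]]
top marker 0.93 [290. 168.] 393 [0.677 0.187 0.013] [[0.66, 0.129, 0.001], [0.699, 0.253
[... 1481 characters left out ...]
pos': array([ 1.44248522,  0.50751329, -0.23762221,  1.50021874,  0.12574061,
        1.14887121, -0.15480899]), 'qd': array([ 0.00059378, -0.00035409, -0.00065839,  0.0010743 ,  0.00179979,
        0.00070415, -0.00104174]), 'tau': array([-2.21252681e-04, -6.20381427e+01, -2.18483582e+00, -2.49960190e+01,
        1.39059415e-02,  2.30439757e-03,  1.72453019e-05]), 'tcp_pos': array([ 0.144778  , -0.6079915 ,  0.23126101]), 'eef_rot': array([-1.21081359e-05,  9.93174006e-01,  1.16642158e-01, -7.57851751e-06]), 'contact_force': array([0.05266981, 0.53490353, 1.00640543]), 'wrist_torque': array([-0.01616097,  0.04881862, -0.01615039]), 'gripper_force': 0.0, 'width': 0.08542892812155518}
-0.0187
```

```bash
python3 - <<'E'
from h import *
for cam in ('top','scene'):
    im,d=vision.grab_frame(cam)
    def pts(n,lo,hi):
        P=cloud(cam,d,models.masks_of(cam,n)[0]['mask']);return P[(P[:,2]>lo)&(P[:,2]<hi)]
    for n,lo,hi in (('gauge',.015,.032),('gauge',.015,.1),('slide',.06,.075),('slide',.04,.075),('pad',.042,.052),('stop_face',.045,.08),('stop_face',.045,.06)):
        P=pts(n,lo,hi);r=cv2.minAreaRect(P[:,:2].astype(np.float32)*1000)
        print(cam,n,lo,len(P),np.round(r[0],1),np.round(r[1],1),round(r[2],2),np.median(P[:,2]).round(4))
E
python3 -c "
import cv2
a=cv2.imread('pics/top1.png')[130:330,200:460];b=cv2.imread('pics/scene1.png')[150:350,180:440]
cv2.imwrite('pics/c1.png',cv2.resize(cv2.vconcat([a,b]),None,fx=1.5,fy=1.5))"
```

```text
top gauge 0.015 3051 [533.6  85.1] [419.9  67.1] 71.42 0.0235
top gauge 0.015 4922 [533.6  85.1] [419.9  67.1] 71.42 0.0258
top slide 0.06 640 [503.2  -7.3] [104.3  60.2] 71.66 0.0644
top slide 0.04 1311 [502.9  -7.2] [104.3  60.7] 71.69 0.0576
top pad 0.042 590 [503.1  -7. ] [55.8 44.2] 71.43 0.0456
top stop_face 0.045 417 [580.5 228. ] [28.8 63.2] 70.85 0.0529
top stop_face 0.045 287 [580.5 228. ] [28.8 63.2] 70.85 0.0518
scene gauge 0.015 4864 [536.9  85.4] [419.8  70.5] 71.76 0.0252
scene gauge 0.015 7844 [536.9  85.4] [419.8  70.5] 71.76 0.0267
scene slide 0.06 791 [504.4  -8. ] [104.2  59.5] 71.44 0.0664
scene slide 0.04 1866 [504.5  -8. ] [104.2  59.5] 71.52 0.0534
scene pad 0.042 665 [504.5 -10.8] [55.8 45.7] 69.37 0.0479
scene stop_face 0.045 637 [583.6 225.6] [28.1 65.6] 71.67 0.0549
scene stop_face 0.045 396 [583.6 225.6] [28.1 65.6] 71.67 0.0536
```

View pics/c1.png

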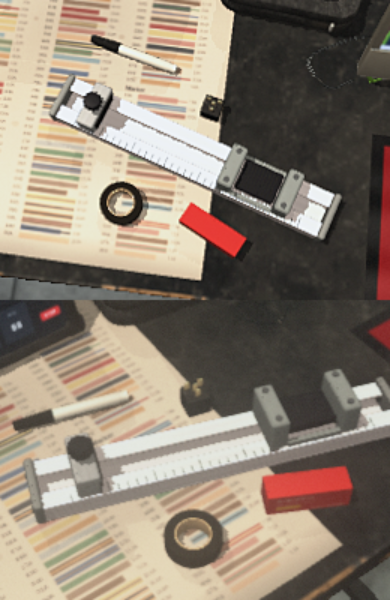

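```bash
cat >> h.py <<'E'
from scipy.spatial.transform import Rotation as Ro
a=np.deg2rad(71.55);u=np.array([np.cos(a),np.sin(a),0]);P0=np.array([.5037,-.0078,0])
def quat(s):
    x=s*u;z=np.array([0,0,-1.]);q=Ro.from_matrix(np.c_[x,np.cross(z,x),z]).as_quat();return q[[3,0,1,2]]
def at(s,z):return P0+u*s+np.array([0,0,z])
def rep(m=''):
    s=get_state();f=s['contact_force'];t=s['tcp_pos']
    print(m,'t',round(s['time'],2),'s',round((t-P0)@u*1000,1),'z',round(t[2]*1000,1),'Fu',round(f@u,2),'Fz',round(f[2],2),flush=True);return s
E
python3 - <<'E'
from h import *
for s in (1,-1):
    print(s,[None if (j:=ctrl.ik(at(d,z),quat(s))) is None else np.round(j,2).tolist() for d,z in((0,.17),(0,.04),(.18,.04))])
ctrl.close_gripper(20)
s=1 if ctrl.ik(at(0,.04),quat(1)) is not None else -1
ctrl.movep(at(0,.17),quat(s));rep('above')
ctrl.movel(at(0,.075),max_speed=.12);ctrl.pause(.2);rep('near');print(get_state()['width'],get_state()['tcp_pos']-at(0,.075))
im,d=vision.grab_frame('top');im2,d2=vision.grab_frame('scene');im3,_=vision.grab_frame('wrist')
A=cv2.resize(im[180:300,300:460],(400,300));B=cv2.resize(im2[140:290,280:480],(400,300))
cv2.imwrite('pics/c2.png',np.vstack([np.hstack([A,B]),np.hstack([cv2.resize(im3,(400,300)),B*0])]))
E
```

```text
1 [[0.5, 0.47, -0.78, 1.9, 0.4, 0.94, -0.79], [0.32, 0.61, -0.53, 2.04, 0.52, 0.62, -0.89], [0.09, 0.74, -0.68, 1.83, 0.63, 0.81, -1.24]]
-1 [[0.73, 0.63, -1.22, 1.9, 0.67, 1.11, 2.05], [0.68, 0.88, -1.23, 2.04, 1.02, 1.02, 1.74], [0.33, 0.97, -1.23, 1.83, 1.02, 1.15, 1.55]]
above t 5.16 s -1.1 z 169.9 Fu -0.67 Fz -0.01
near t 6.3 s 0.1 z 75.6 Fu -0.39 Fz -0.75
0.00015937699642008108 [ 3.93751739e-04 -3.91327040e-05  6.34577566e-04]
```

View pics/c2.png

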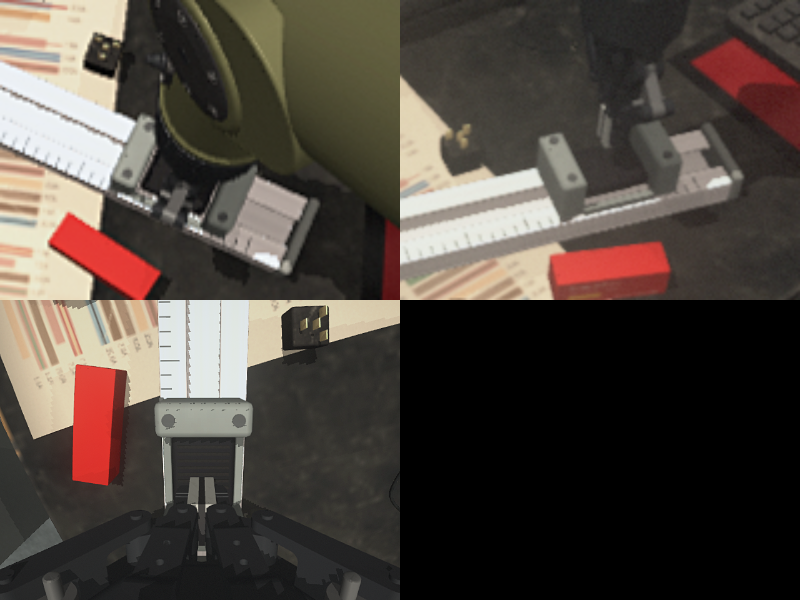

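The closed fingers (wrist crop, col ~200, row ~490) hang centred over the pad. The rail runs straight up the image, so the alignment is good. Next I press the pad.

Run:
```python
from h import *
ctrl.movel(at(0,.049),max_speed=.08);rep()
for z in (.046,.043,.040,.0385):
    ctrl.movel(at(0,z),max_speed=.04);s=rep()
    if s['contact_force'][2]>25:break
```

```text
t 6.92 s 0.1 z 48.7 Fu -0.76 Fz 0.73
 t 7.17 s 0.4 z 46.3 Fu 0.0 Fz -0.57
 t 7.42 s 0.3 z 43.6 Fu -0.08 Fz 8.72
 t 7.67 s 0.3 z 40.7 Fu -0.69 Fz 9.05
 t 7.92 s 0.3 z 39.3 Fu -0.6 Fz 9.33
```

Run:
```python
from h import *
for d in (.02,.09,.16):
    ctrl.movel(at(d,.039),max_speed=.06);s=rep()
    if not 6<s['contact_force'][2]<20 or abs(s['contact_force']@u)>8: print('odd');break
im,d=vision.grab_frame('top');im2,d2=vision.grab_frame('scene');im3,_=vision.grab_frame('wrist')
A=cv2.resize(im[150:270,220:380],(400,300));B=cv2.resize(im2[180:330,180:380],(400,300))
cv2.imwrite('pics/c3.png',np.vstack([np.hstack([A,B]),np.hstack([cv2.resize(im3,(400,300)),B*0])]))
```

```text
t 8.41 s 21.2 z 39.9 Fu 0.63 Fz 9.35
 t 9.72 s 90.9 z 40.0 Fu 0.46 Fz 9.19
 t 11.04 s 161.1 z 40.1 Fu 0.23 Fz 8.93
```

View pics/c3.png

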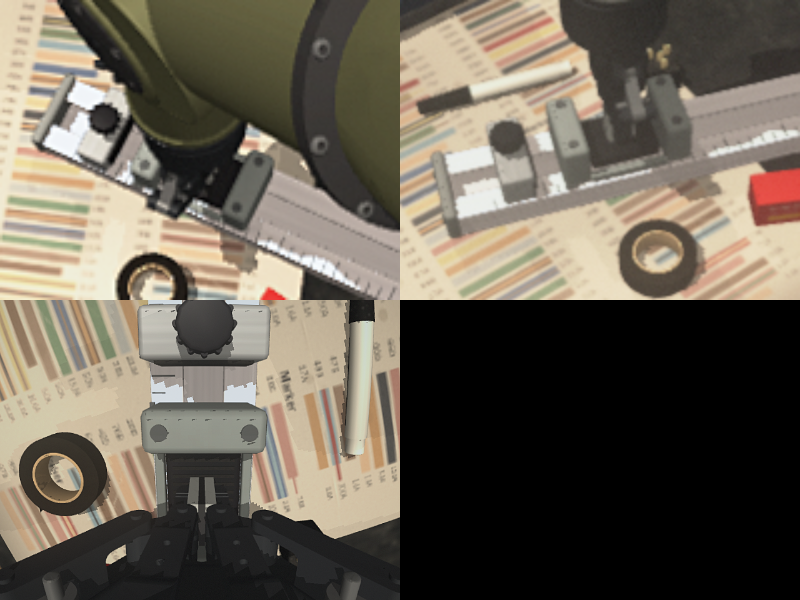

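The slide follows by friction. About 20 mm is left between its front end (wrist crop, row ~405) and the stop (row ~362). I'll close the gap in small force-checked steps.

Run:
```python
from h import *
ctrl.movel(at(.172,.039),max_speed=.04);rep()
d=.172
while d<.205:
    d+=.0015;ctrl.movel(at(d,.039),max_speed=.02)
    s=rep();
    if s['contact_force']@u<-3.5 or s['time']>24:break
im2,d2=vision.grab_frame('scene');im3,_=vision.grab_frame('wrist')
cv2.imwrite('pics/c4.png',np.hstack([cv2.resize(im3,(400,300)),cv2.resize(im2[180:330,180:380],(400,300))]))
```

```text
t 11.64 s 173.5 z 40.2 Fu -0.08 Fz 9.86
 t 11.89 s 174.4 z 40.1 Fu 1.23 Fz 9.87
 t 12.14 s 175.7 z 40.1 Fu -0.04 Fz 9.61
 t 12.39 s 177.2 z 40.1 Fu -0.11 Fz 9.86
 t 12.64 s 178.7 z 40.1 Fu -1.08 Fz 9.07
 t 12.89 s 180.2 z 40.1 Fu -0.37 Fz 10.08
 t 13.14 s 181.6 z 40.1 Fu -0.66 Fz 9.26
 t 13.39 s 183.1 z 40.1 Fu -0.08 Fz 8.86
 t 13.64 s 183.7 z 39.9 Fu -1.64 Fz 8.92
 t 13.89 s 184.0 z 39.6 Fu -4.8 Fz 8.55
```

View pics/c4.png

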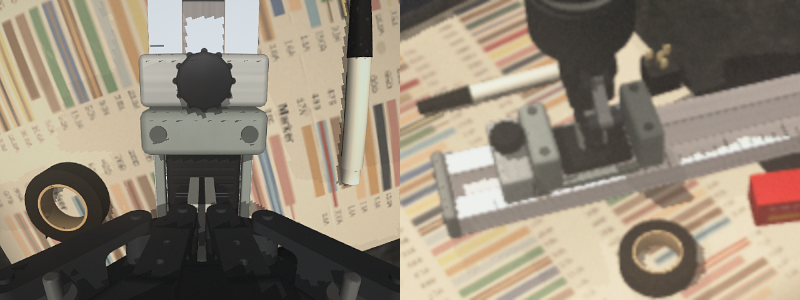

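The slide rests against the stop: the TCP stalled and the push is 4.8 N. In the picture no gap shows between the slide's front end and the stop block. Now I lift straight up.

Run:
```python
from h import *
ctrl.movel(at(.185,.055),max_speed=.04);rep()
ctrl.movel(at(.185,.18),max_speed=.12);rep()
ctrl.movel(at(.0,.22),max_speed=.15);ctrl.pause(.2);rep()
for cam in ('top','scene'):
    im,d=vision.grab_frame(cam)
    R={}
    for n,lo,hi in (('slide',.06,.075),('pad',.03,.06),('stop_face',.045,.06)):
        P=cloud(cam,d,models.masks_of(cam,n)[0]['mask']);P=P[(P[:,2]>lo)&(P[:,2]<hi)]
        r=cv2.minAreaRect(P[:,:2].astype(np.float32)*1000);R[n]=np.array(r[0])
        print(cam,n,np.round(r[0],1),np.round(r[1],1),np.median(P[:,2]).round(4))
    print('gap mm',(R['stop_face']-R['slide'])@u[:2]-66)
    for n in ('relay','tape_roll','plug_box','marker'):
        r=models.masks_of(cam,n)
        if r:print(n,np.median(cloud(cam,d,r[0]['mask']),0).round(3))
    cv2.imwrite(f'pics/e_{cam}.png',im)
a=cv2.imread('pics/e_top.png')[130:330,200:460];b=cv2.imread('pics/e_scene.png')[150:350,180:440]
cv2.imwrite('pics/c5.png',cv2.resize(cv2.hconcat([a,b]),None,fx=1.5,fy=1.5))
```

```text
t 14.54 s 185.0 z 54.8 Fu -0.05 Fz 0.41
 t 15.73 s 184.6 z 179.2 Fu -0.44 Fz 0.5
 t 17.34 s 0.7 z 219.9 Fu -0.1 Fz -0.43
top slide [559.9 166.1] [101.9  58.5] 0.0647
top pad [563.5 167.6] [58.1 49.3] 0.0458
top stop_face [580.7 230.9] [25.3 62.3] 0.0522
gap mm 2.0999396761749125
relay [0.603 0.067 0.025]
tape_roll [0.456 0.176 0.018]
plug_box [0.431 0.049 0.029]
marker [0.454 0.176 0.018]
scene slide [563.3 165.8] [105.4  61.4] 0.0665
scene pad [563.  163.5] [58.2 46.4] 0.0477
scene stop_face [584.1 227.3] [25.7 65.4] 0.0539
gap mm -1.0813632931716626
relay [0.553 0.166 0.049]
tape_roll [0.455 0.177 0.019]
plug_box [0.432 0.051 0.03 ]
marker [0.681 0.186 0.014]
```

View pics/c5.png

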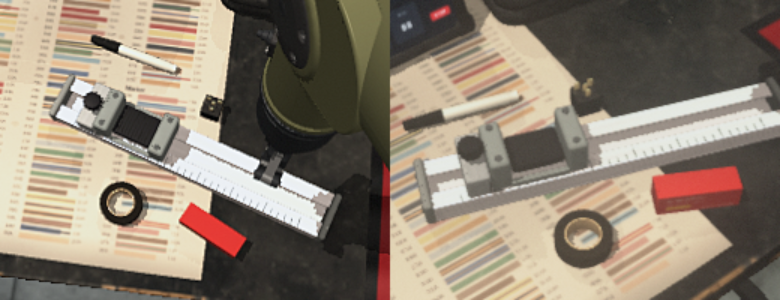

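The slide sits flush against the stop, the pad is up again at 46 mm, and the other things are where they were.

```bash
python3 -c "
from station import ticket
print(ticket.close_job())"
```

```text
the job is handed in; nothing more can be done
None
```

The job is handed in: with the pad held down, I pushed the slide until it met firm resistance at the stop block (about 5 N), then lifted off and the pad sprang back up; nothing else appears to have moved.

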